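# Eject the lock battery pack and hold it in the vise corner

## Robot

A 6-joint arm with a two-finger parallel gripper is mounted at the origin on the work surface. World frame = base frame: x ahead of the robot, y to its left, z up, the work surface at z = 0. Lengths are in m, angles in rad, forces in N, time in s.
With the tool pointing down it reaches from about 0.35 to 0.85 m from the base axis. Payload 8.1 kg.
Tool frame: the origin (TCP) lies on the mounting face of the last link; the fingertips stand 186 mm ahead of it and the grasp point (between the pads) lies 167 mm ahead of it; z points along the fingers, y is the line along which they close (so a half turn about z gives the same grasp; the last joint's range is limited). The gripper opens to 93 mm and grips with 3 to 60 N. Pads are 15 mm wide; open, the fingers measure 128 mm over their backs; the gripper's body (75 mm by 188 mm) begins 65 mm behind the grasp point.
Start: joints at [1.054, 0.13, 1.488, -0, 1.523, -0.085], TCP at [0.251, 0.545, 0.405] pointing down, gripper open.
Joint ranges: [-2.96, 2.96], [-0.89, 2.26], [0.02, 2.5], [-1.34, 4.48], [0, 2.73], [-2.66, 2.66]. Speed limits (rad/s): [2.39, 2.39, 2.79, 3.14, 3.14, 3.14].

## Interface

Orientations are given as a rotation vector (axis times angle).
In Python, from plant import read_state, read_camera, camera_params, close_job gives the robot as it stands. The module is installed in compiled form; this text tells all that it offers.
- The arm moves only by the tool servo_tool, never from a script. Its argument "increments" is a list of rows, each an object with "slide": the shift along the tool's x, y, z in mm, a list of three; "dr": the turn, a rotation vector about the tool's x, y, z in rad, a list of three; "jaw": the closure, from 0 (fully open) to 1 (shut). In form: [{"slide": [x, y, z], "dr": [ax, ay, az], "jaw": jaw}, ...]. A call has 1 to 20 rows; each row is the pose to reach, as a shift and turn from the pose commanded when the call began, along the tool's axes at that moment; what a row does not reach only later rows make up. A row lasts 1/10 s, in which the tool goes at most 50 mm and 8.59 degrees, less where a joint would pass 70% of its speed; a pose out of reach is approached as far as the arm can. A call with a gripper value outside its range is refused whole. The fingers move at their own pace and stop on an object; "force" is the grip in N (left out, the last holds). Time passes only in rows, so rows that repeat a pose let the fingers close. It gives the time, the measured TCP pose, the force, the opening and the grip force at its end, in the units of the state.
- read_state(): the state, without advancing time (a new reading comes with each control period).
- read_camera(name): name is "side" or "top"; returns (picture, depth): 384x512x3 uint8, red, green, blue; 384x512 float32, m along the optical axis (not along the pixel's ray), 0 where there is no reading.
- camera_params(name): a dict with "fx", "fy", "cx", "cy" (pixels), "k1" (the pictures are not rectified: a ray, as slopes to the right and down, at radius r is drawn at 1 + k1 r^2 times it, then the intrinsics apply), "rvec" (rotation vector, rad) and "tvec" (3), from world to camera coordinates, as OpenCV has them. Camera axes: x right, y down, z forward; pixel columns grow to the right and rows downward; lengths in m; the calibration is good to about 2 mm. A picture is of the moment at which its call begins. camera_params takes no time and is no camera call.
- close_job(): hands the job in; it is judged then, once.
The state is a dict: "t": time; "q": joint angles; "dq": joint speeds; "joint_torque": joint torques, N m; "tool_pos": TCP position; "orientation": TCP orientation; "force": force on the tool from outside, world axes, zero at the start; "wrist_torque": the same for the moment, N m; "opening": finger opening in m; "gripper_force": force on a finger pad.
Only numpy, scipy, OpenCV 4.12 (cv2) and the standard library are available. Lean on these libraries where they do the work, as an engineer would, in place of code of your own. Each camera call takes 0.05 s, during which the arm holds its last target. There are 200 camera calls.

## Task

Press the charging dock's sprung eject lever all the way down so that the battery pack slides out, and ease the lever slowly back up instead of letting it snap. Then take the pack to the vise, lay it flat on the vise's bed with a short end square against the fixed jaw and a long side against the low bright metal end stop along the bed's edge, and finish while still gripping it and pressing it firmly into that corner against both at once, so that the vise could be wound shut on it. Leave everything else on the shelf undisturbed.

Things in the scene. Friction and masses are not known exactly. Their poses are not given: they have to be found in the camera images.
- dock: Black charging dock fixed to the shelf: a tunnel (80 mm deep, 57 mm wide outside, roof top 64 mm high, slotted along its middle) with two steel cheeks 130 mm high at the lever's pivot. Origin on the shelf, on the centre line, 80 mm behind the mouth; -x points out of the mouth (the way the pack comes out), +x towards the lever's handle, z up.
- eject_lever (a joint): Sprung lever, rad: 0 at rest (handle raised), 0.70 fully down on its stop. Its level axis crosses the dock at dock x = -29 mm, 115 mm up; the pad is 130 mm from it. The spring always drives it to 0: the pad needs 3 N at the start, 8 N fully down, and snaps back if released. Fully down, its foot has pushed the pack out 64 mm, just clear of the mouth; the pack stays there as the lever returns.
- lever_pad (a point): Centre of the top of the lever's rubber press pad (45 x 45 mm, 10 mm thick) at the handle's end, 164 mm above the shelf at rest, about 75 mm fully down. It moves with the lever.
- pack_center (a point): Centre (half-way up) of the battery pack, a grey plastic block 70 mm long (its x axis) x 42 mm wide (its y axis) x 56 mm tall (z), 0.2 to 0.45 kg, standing on the shelf. It starts in the dock's tunnel with only 10 mm showing, its x axis along the dock's x. Either short end may go to the fixed jaw. Its housing is smooth (friction on the vise about 0.3).
- pack: The same battery pack; this origin is the centre of its underside.
- vise: Small vise, green cast jaws, round base bolted to the shelf, open 115 mm; nothing on it moves. Origin on the shelf at the base's centre; +x points from the moving jaw (with screw and cross handle) to the fixed jaw, z up. Its flat dark steel bed is 40 mm above the shelf, 76 mm wide in y. Moving jaw: face at x = -75 mm, top 56 mm high; the screw handle reaches x = -135 mm, 30 mm high.
- fixed_jaw: The vise's fixed green jaw, the one without the screw. Origin on the shelf on the face that looks to the moving jaw (vise x = +40 mm), 95 mm wide along y, 22 mm thick, top 56 mm above the shelf = 16 mm above the bed.
- end_stop: Bright metal end stop, a low bar along the vise's x at the +y end of the fixed jaw. Its face looks to the vise's -y, lies at vise y = +30 mm and runs 55 mm from the fixed jaw (vise x = -15 to +40 mm); 14 mm thick, top 56 mm above the shelf = 16 mm above the bed. Origin on that face, mid-length, 10 mm below the bed.
- corner (a point): The inside corner at bed height, where the fixed jaw's face, the end stop's face and the bed meet (vise x = +40, y = +30, z = 40 mm); axes as the vise: the pack comes to lie on its -x, -y side, its centre 35 mm from the jaw's face, 21 mm from the stop's face and 28 mm above the bed.
- mill_a: Squat black wooden pepper mill, 54 mm wide, 92 mm tall, beyond the dock and vise; leave alone. Origin at its foot.
- mill_b: The other pepper mill, same size, on the robot's side; leave alone. Origin at its foot.
- shaker: Matte gold cocktail shaker, 84 mm wide, 198 mm tall; leave alone. Origin at its foot.
- stopper: Stainless wine stopper standing on its head, 40 mm wide, 68 mm tall; leave alone. Origin at its foot.
- corkscrew: Folded red plastic corkscrew, lying, 105 mm long, 16 mm tall; leave alone. Origin at its underside.
- can: Small drinks can, 54 mm wide, 88 mm tall; leave alone. Origin at its foot.
- nut_jar: Small snack jar, 56 mm wide, 75 mm tall; leave alone. Origin at its foot.
Things that resemble listed ones, but are neither listed nor needed, are in the scene too. Leave any blue look-alike of the dock alone. What is shaped like the pack but orange or red is not meant.

How it is judged:
On the way, in this order (a step that is already met when the one before it is completed fails the run):
1. the eject lever is pressed fully down (value of joint eject_lever above 0.64 rad), for 0.05 s.
2. the lever is back up and the pack stands out of the dock (value of joint eject_lever below 0.06 rad and x of pack_center in the frame of dock below -0.105 m), for 0.1 s.
At the end, for the whole second after the job is handed in: Pack flat on the vise bed (centre 25-32 mm above it), square within 0.06 rad, over 1 N on fixed jaw and on end stop at once (centre within 39 and 25 mm of their faces), still gripped (over 2 N) and at rest; eject lever back up (below 0.06 rad) (contact force between pack and fixed_jaw above 1 N and contact force between pack and end_stop above 1 N and contact force between the fingers and pack above 2 N and angle between the x axis of pack_center and the x axis of vise, either way round below 0.06 rad and angle between pack_center's own z axis and vertical below 0.06 rad and z of pack_center in the frame of corner between 0.025 and 0.032 m and x of pack_center in the frame of corner above -0.039 m and y of pack_center in the frame of corner above -0.025 m and linear speed of pack below 0.01 m/s and value of joint eject_lever below 0.06 rad); the arm keeps its last pose, push and grip.
It fails at once if the lever snaps back (faster than 2 rad/s upward) (velocity of joint eject_lever below -2 rad/s).
It fails at once if a bystander is shifted by more than 30 mm or tipped (distance of any of mill_a, mill_b, shaker, stopper, corkscrew, can, nut_jar from where it was at the start of the episode above 0.03 m or angle between any of mill_a, mill_b, shaker, stopper, corkscrew, can, nut_jar's own z axis and vertical above 0.4 rad).
It also fails if it takes over 72 s, if anything falls off the work surface, if the arm or the gripper's body presses on something with over 40 N, if the wrist force passes 120 N, or if a joint passes its speed limit or range.

## Working session

There is one attempt and no reset: what is moved stays moved. The work goes in short steps, Python scripts to look and compute and a tool call to move; the robot and the scene stay as the last step left them, time stands still between calls to the robot, and variables do not carry over. Pictures are saved under pics/ and viewed, at most 10 in all, crops included, and the job is handed in when it is done.

Besides the shell and the picture viewer there is one more tool, called after "Request:" by a JSON object that holds its "op" and its "data". servo_tool: Moves the arm, as the interface text tells. Its arguments: {"type":"object","properties":{"increments":{"type":"array"},"force":{"type":"number"}},"required":["increments"]}

```bash
mkdir -p pics
cat > h.py <<'E'
import numpy as np, cv2
from plant import *
from scipy.spatial.transform import Rotation as R
def cam(n):
    p=camera_params(n); return p, R.from_rotvec(np.ravel(p['rvec'])).as_matrix(), np.ravel(p['tvec'])
def grab(n,f=None):
    im,d=read_camera(n)
    if f: cv2.imwrite('pics/'+f,im[:,:,::-1])
    return im,d
def rays(n,uv):
    p,M,t=cam(n); uv=np.atleast_2d(np.asarray(uv,float))
    K=np.array([[p['fx'],0,p['cx']],[0,p['fy'],p['cy']],[0,0,1]])
    x=cv2.undistortPoints(uv.reshape(-1,1,2),K,np.array([p['k1'],0,0,0.])).reshape(-1,2)
    return np.c_[x,np.ones(len(x))],M,t
def plane(n,uv,z):
    r,M,t=rays(n,uv); c=-M.T@t; d=r@M; return c+d*((z-c[2])/d[:,2])[:,None]
def depthpts(n,uv,D):
    r,M,t=rays(n,uv); return (r*np.asarray(D)[:,None]-t)@M
def cloud(n,d):
    v,u=np.mgrid[:384,:512]; return depthpts(n,np.c_[u.ravel(),v.ravel()],d.ravel()).reshape(384,512,3)
E
python3 - <<'E'
from h import *
for n in('side','top'):
    im,d=grab(n,n+'0.png'); np.savez(n+'0.npz',im=im,d=d); p,M,t=cam(n); print(n,p['fx'],p['k1'],-M.T@t,M[2])
print(read_state())
a=cv2.imread('pics/side0.png');b=cv2.imread('pics/top0.png')
cv2.imwrite('pics/both.png',cv2.resize(np.vstack([a,b]),(450,600)) if 0 else a)
E
```

```text
side 495.32794792599424 0.015020325191026685 [ 0.01240327 -0.67995694  1.18362875] [ 0.33828795  0.53961994 -0.77095499]
top 449.05537246098095 -0.035028640892003436 [0.34943585 0.06910963 1.35059895] [ 0.1195926   0.00793818 -0.99279131]
{'t': 0.1, 'q': array([ 1.05360416e+00,  1.31078101e-01,  1.48916654e+00,  1.46194611e-05,
        1.52298978e+00, -8.53893685e-02]), 'dq': array([-0.00045152, -0.00026718, -0.0035879 , -0.00048842,  0.00087559,
        0.00032688]), 'joint_torque': array([ 1.32091962e-03, -5.61336493e+01, -4.93099344e+01,  7.69679574e-02,
        2.89306050e-02, -3.60443869e-05]), 'tool_pos': array([0.25097573, 0.54476343, 0.4037987 ]), 'orientation': array([-6.72910592e-01, -3.06816577e+00,  2.45552829e-03]), 'force': array([-0.30325538, -0.74508746, -0.10392818]), 'wrist_torque': array([ 0.01436933, -0.0022003 , -0.00780478]), 'gripper_force': 0.0, 'opening': 0.09300986979619638}
```

View pics/side0.png

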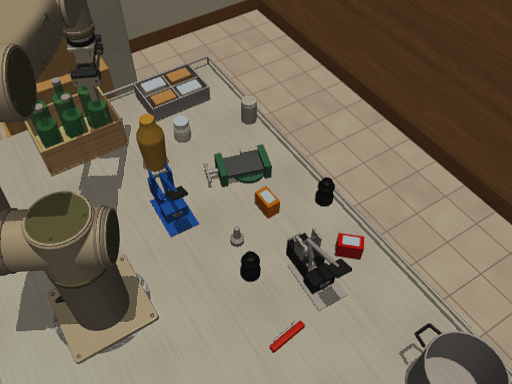

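View pics/top0.png

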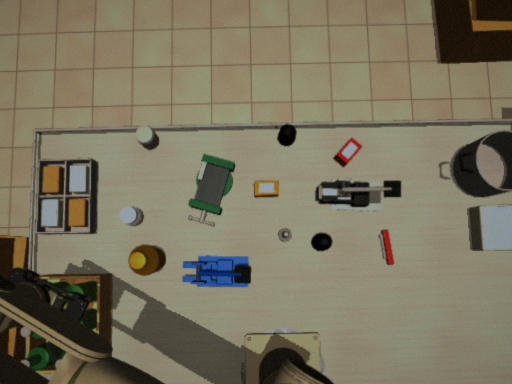

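Side view: black dock at (315,262), pad at about (343,268). The blue dock look-alike is at (172,205), the vise at (242,165), and the orange and red decoys at (267,201) and (350,245). In the top view the black dock is at (350,192) with its pad at (392,188), and the vise at (212,185) with its screw at (202,220), so the fixed jaw is near (222,163). The black dock with the grey pack fits the description, so I'll confirm it in one crop.

Run:
```python
from h import *
T=np.load('top0.npz');S=np.load('side0.npz')
t=T['im'][:,:,::-1];s=S['im'][:,:,::-1]
f=lambda a,u,v,w,h:cv2.resize(a[v:v+h,u:u+w],(400,300),interpolation=cv2.INTER_CUBIC)
cv2.imwrite('pics/crop.png',np.vstack([np.hstack([f(t,305,150,107,80),f(t,165,150,107,80)]),np.hstack([f(s,270,215,107,80),f(s,190,125,107,80)])]))
for n,Z in(('top',T),('side',S)):
    P=cloud(n,Z['d']); im=Z['im'].astype(int)
    print(n)
    # pad: points at height 0.15-0.175 near dock
    if n=='top': m0=np.zeros((384,512),bool); m0[160:225,300:410]=1
    else: m0=np.zeros((384,512),bool); m0[220:310,275:370]=1
    z=P[:,:,2]
    for lo,hi in((.155,.175),(.12,.14),(.055,.072),(.045,.055)):
        m=m0&(z>lo)&(z<hi)
        if m.sum()>3:
            q=P[m]; print('dock',lo,hi,m.sum(),q.mean(0).round(4), cv2.minAreaRect((q[:,:2]*1000).astype(np.float32)))
    hsv=cv2.cvtColor(Z['im'],cv2.COLOR_RGB2HSV)
    m1=np.zeros((384,512),bool)
    if n=='top': m1[145:230,180:245]=1
    else: m1[135:195,195:280]=1
    g=m1&(hsv[:,:,0]>50)&(hsv[:,:,0]<90)&(hsv[:,:,1]>90)&(z>.05)&(z<.062)
    nc,L,st,ce=cv2.connectedComponentsWithStats(g.astype(np.uint8))
    for i in range(1,nc):
        if st[i,4]>15:
            q=P[L==i]; print('green',st[i,4],q.mean(0).round(4),cv2.minAreaRect((q[:,:2]*1000).astype(np.float32)))
    b=m1&(z>.034)&(z<.046)&(hsv[:,:,1]<90); q=P[b]; print('bed',b.sum(),q.mean(0),cv2.minAreaRect((q[:,:2]*1000).astype(np.float32)))
    b=m1&(z>.05)&(z<.062)&(hsv[:,:,1]<60); q=P[b]; print('stop',b.sum(),q.mean(0),cv2.minAreaRect((q[:,:2]*1000).astype(np.float32)))
```

```text
top
dock 0.155 0.175 298 [ 0.5082 -0.2942  0.1654] ((509.13543701171875, -286.6645812988281), (60.89024353027344, 44.01618576049805), 86.54991912841797)
dock 0.12 0.14 175 [ 0.5148 -0.1854  0.129 ] ((514.02880859375, -195.86563110351562), (75.97835540771484, 57.50669479370117), 87.68928527832031)
dock 0.055 0.072 444 [ 0.5185 -0.1566  0.0624] ((548.5681762695312, -169.36593627929688), (106.05571746826172, 123.61043548583984), 86.84111022949219)
dock 0.045 0.055 256 [ 0.512  -0.2171  0.0486] ((545.8828125, -192.32875061035156), (150.00442504882812, 126.80985260009766), 83.80082702636719)
green 203 [0.6121 0.1756 0.0571] ((612.5093383789062, 176.12864685058594), (92.62031555175781, 19.7835636138916), 72.24382019042969)
green 211 [0.4816 0.2153 0.0575] ((482.1927795410156, 215.81753540039062), (92.67240142822266, 20.158836364746094), 72.6109390258789)
bed 994 [0.53826104 0.19795207 0.04106999] ((528.0415649414062, 200.63015747070312), (90.49552154541016, 192.07760620117188), 73.04395294189453)
stop 114 [0.58382711 0.21752949 0.05710994] ((549.9658203125, 195.84963989257812), (92.5495071
[... 502 characters left out ...]
)
dock 0.045 0.055 466 [ 0.5513 -0.2154  0.05  ] ((573.9951171875, -195.862548828125), (151.73843383789062, 196.38038635253906), 83.63240814208984)
green 152 [0.6067 0.174  0.0559] ((607.5789794921875, 177.2894287109375), (97.50527954101562, 22.244152069091797), 72.99178314208984)
green 161 [0.4756 0.2128 0.0559] ((476.1507568359375, 215.0191650390625), (96.21508026123047, 22.07415771484375), 73.30535125732422)
bed 774 [0.53523758 0.19642343 0.03977544] ((524.9221801757812, 201.6634979248047), (85.20945739746094, 200.55828857421875), 70.11077880859375)
stop 140 [0.56441012 0.17057877 0.05532465] ((526.9521484375, 148.7582550048828), (199.4464111328125, 160.89317321777344), 71.92094421386719)
```

View pics/crop.png

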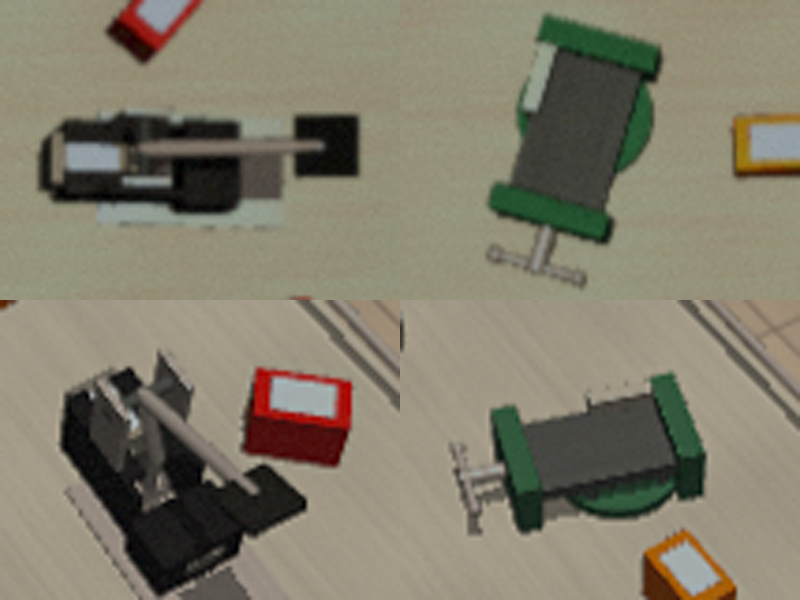

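The crop confirms it: the black dock has the grey pack with a white label at its left mouth, and the rubber pad is at the right end. The vise has its screw jaw at the bottom left, its fixed jaw at the top, and the bright end stop at the fixed jaw's left end. Next I'll work out the press point and the move.

```bash
cat >> h.py <<'E'
def yawrow(target_pos, close_dir, st=None):
    """slide mm (tool axes) and yaw dr to bring TCP to target, pointing down, tool y along close_dir (mod pi)"""
    st=st or read_state(); M=R.from_rotvec(st['orientation']).as_matrix()
    c=np.array([*close_dir,0.]); c/=np.linalg.norm(c)
    out=[]
    for sgn in(1,-1):
        y=c*sgn; z=np.array([0,0,-1.]); T=np.c_[np.cross(y,z),y,z]
        out.append(R.from_matrix(M.T@T).as_rotvec().round(4))
    return (M.T@(np.asarray(target_pos)-st['tool_pos'])*1000).round(1), out
E
python3 - <<'E'
from h import *
for n in('top','side'):
    Z=np.load(n+'0.npz'); P=cloud(n,Z['d']); z=P[:,:,2]; im=Z['im'].astype(int)
    near=(abs(P[:,:,0]-.51)<.06)&(P[:,:,1]<-.25)&(P[:,:,1]>-.36)
    m=near&(z>.135)&(z<.18)&(im.max(2)<60)
    q=P[m]; r=cv2.minAreaRect((q[:,:2]*1000).astype(np.float32)); print(n,'pad',m.sum(),q.mean(0).round(4),r)
    # lever shaft direction: bright greyish pts above .12
    m=(abs(P[:,:,0]-.51)<.03)&(P[:,:,1]<-.16)&(P[:,:,1]>-.28)&(z>.115)&(im.max(2)>80)
    q=P[m]; f=cv2.fitLine(q[:,:2].astype(np.float32),cv2.DIST_L2,0,.01,.01).ravel(); print('shaft',m.sum(),f)
    m=(abs(P[:,:,0]-.51)<.06)&(P[:,:,1]>-.22)&(P[:,:,1]<-.09)&(z>.05)&(z<.075)
    q=P[m]; print('roof',m.sum(),cv2.minAreaRect((q[:,:2]*1000).astype(np.float32)))
    m=(abs(P[:,:,0]-.51)<.06)&(P[:,:,1]>-.16)&(P[:,:,1]<-.09)&(z>.05)&(z<.07)&(im.max(2)>100)
    q=P[m]; print('packlabel',m.sum(),q.mean(0),cv2.minAreaRect((q[:,:2]*1000).astype(np.float32)))
st=read_state(); print(R.from_rotvec(st['orientation']).as_matrix().round(3))
print(yawrow([.506,-.295,.186+.19],[1,0.05]))
E
```

```text
top pad 245 [ 0.5067 -0.2972  0.1666] ((507.0081787109375, -296.1771545410156), (40.578311920166016, 40.9232292175293), 86.52440643310547)
shaft 209 [ 0.02614839 -0.99965805  0.5100502  -0.21644486]
roof 486 ((515.3311767578125, -167.2616424560547), (105.68199157714844, 57.708465576171875), 87.42369079589844)
packlabel 131 [ 0.51668155 -0.13546711  0.05823403] ((524.527587890625, -135.774658203125), (44.411216735839844, 43.88988494873047), 7.290003776550293)
side pad 269 [ 0.5003 -0.2984  0.1651] ((501.8699951171875, -294.50238037109375), (47.52008056640625, 44.52705001831055), 86.43406677246094)
shaft 203 [ 0.0823294   0.99660516  0.5066439  -0.21375276]
roof 400 ((509.5278015136719, -165.88478088378906), (105.29656219482422, 58.843135833740234), 87.58211517333984)
packlabel 29 [ 0.51587962 -0.12690482  0.05655265] ((508.27685546875, -134.11964416503906), (43.889122009277344, 34.25248718261719), 82.86952209472656)
[[-0.908  0.419 -0.001]
 [ 0.419  0.908 -0.001]
 [ 0.    -0.002 -1.   ]]
(array([-583.1, -655.9,   28.8]), [array([-1.600e-03,  8.000e-04,  1.089e+00]), array([-9.0000e-04, -1.8000e-03, -2.0526e+00])])
```

Request:
{"op": "servo_tool", "data": {"increments": [{"slide":[0,0,-50],"dr":[0,0,0],"jaw":1},{"slide":[-60,-68,-60],"dr":[0,0,0.12],"jaw":1},{"slide":[-582,-658,-50],"dr":[0,0,1.194],"jaw":1},{"slide":[-582,-658,-50],"dr":[0,0,1.194],"jaw":1},{"slide":[-582,-658,-50],"dr":[0,0,1.194],"jaw":1},{"slide":[-582,-658,-50],"dr":[0,0,1.194],"jaw":1},{"slide":[-582,-658,-50],"dr":[0,0,1.194],"jaw":1},{"slide":[-582,-658,-50],"dr":[0,0,1.194],"jaw":1},{"slide":[-582,-658,-50],"dr":[0,0,1.194],"jaw":1},{"slide":[-582,-658,-50],"dr":[0,0,1.194],"jaw":1},{"slide":[-582,-658,-50],"dr":[0,0,1.194],"jaw":1},{"slide":[-582,-658,-50],"dr":[0,0,1.194],"jaw":1},{"slide":[-582,-658,-50],"dr":[0,0,1.194],"jaw":1},{"slide":[-582,-658,-50],"dr":[0,0,1.194],"jaw":1},{"slide":[-582,-658,-50],"dr":[0,0,1.194],"jaw":1},{"slide":[-582,-658,-50],"dr":[0,0,1.194],"jaw":1},{"slide":[-582,-658,-50],"dr":[0,0,1.194],"jaw":1},{"slide":[-582,-658,-50],"dr":[0,0,1.194],"jaw":1},{"slide":[-582,-658,20],"dr":[0,0,1.194],"jaw":1},{"slide":[-582,-658,20],"dr":[0,0,1.194],"jaw":1}]}}

```text
t: 2.1
tool_pos: [0.5038, -0.2983, 0.381]
orientation: [-2.282, -2.155, 0.001]
force: [-0.3, 1.0, -1.6]
opening: 0.0006
gripper_force: 0.0
```

Run:
```python
from h import *
s,_=grab('side');t,_=grab('top')
f=lambda a,u,v,w,h:cv2.resize(a[v:v+h,u:u+w,::-1],(400,300),interpolation=cv2.INTER_CUBIC)
cv2.imwrite('pics/a1.png',np.hstack([f(s,270,200,107,80),f(t,305,150,107,80)]))
st=read_state();print(st['q'],yawrow([.5035,-.297,.356],[.998,-.055]))
```

```text
[-6.20737002e-01  1.05122988e-01  1.56253705e+00 -2.19260646e-04
  1.48328881e+00 -5.63924928e-01] (array([-0.3,  0.7, 23. ]), [array([-0.008 , -0.0048, -0.0017]), array([-0.0076,  0.0126,  3.1398])])
```

View pics/a1.png

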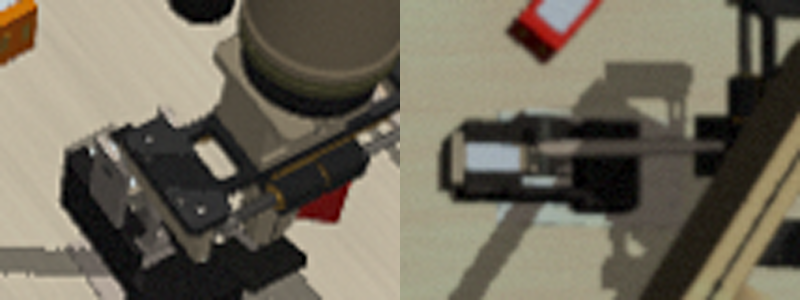

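The side crop shows the gripper over the pad end of the lever, and the top crop shows the pad's left half at about (710,145) beside the arm, so the tool is centred. I'll descend gently.

Request:
{"op": "servo_tool", "data": {"increments": [{"slide":[0,0,10],"dr":[0,0,0],"jaw":1},{"slide":[0,0,20],"dr":[0,0,0],"jaw":1},{"slide":[0,0,28],"dr":[0,0,0],"jaw":1},{"slide":[0,0,36],"dr":[0,0,0],"jaw":1},{"slide":[0,0,44],"dr":[0,0,0],"jaw":1},{"slide":[0,0,52],"dr":[0,0,0],"jaw":1},{"slide":[0,0,52],"dr":[0,0,0],"jaw":1}]}}

```text
t: 2.9
tool_pos: [0.5044, -0.2962, 0.3324]
orientation: [2.281, 2.159, 0.0]
force: [1.0, -0.4, 3.9]
opening: 0.0003
gripper_force: 1.5
```

Contact made: tip at 146 mm, 3.9 N. I'll press on.

Request:
{"op": "servo_tool", "data": {"increments": [{"slide":[0,0,8],"dr":[0,0,0],"jaw":1},{"slide":[0,0,16],"dr":[0,0,0],"jaw":1},{"slide":[0,0,24],"dr":[0,0,0],"jaw":1},{"slide":[0,0,32],"dr":[0,0,0],"jaw":1},{"slide":[0,0,40],"dr":[0,0,0],"jaw":1},{"slide":[0,0,48],"dr":[0,0,0],"jaw":1},{"slide":[0,0,56],"dr":[0,0,0],"jaw":1},{"slide":[0,0,60],"dr":[0,0,0],"jaw":1},{"slide":[0,0,62],"dr":[0,0,0],"jaw":1},{"slide":[0,0,62],"dr":[0,0,0],"jaw":1}]}}

```text
t: 3.9
tool_pos: [0.505, -0.2958, 0.2719]
orientation: [2.281, 2.159, 0.003]
force: [-0.2, 2.9, 7.5]
opening: 0.0004
gripper_force: 3.7
```

Request:
{"op": "servo_tool", "data": {"increments": [{"slide":[0,0,3],"dr":[0,0,0],"jaw":1},{"slide":[0,0,6],"dr":[0,0,0],"jaw":1},{"slide":[0,0,9],"dr":[0,0,0],"jaw":1},{"slide":[0,0,11],"dr":[0,0,0],"jaw":1},{"slide":[0,0,11],"dr":[0,0,0],"jaw":1}]}}

```text
t: 4.4
tool_pos: [0.5055, -0.2963, 0.2643]
orientation: [2.278, 2.158, 0.003]
force: [-7.4, 7.4, 27.6]
opening: 0.0005
gripper_force: 12.4
```

```bash
cat >> h.py <<'E'
def pack(xr=(.44,.6),yr=(-.2,.0),zr=(.05,.062)):
    for n in('top','side'):
        im,d=grab(n); P=cloud(n,d); z=P[:,:,2]; i=im.astype(int)
        m=(P[:,:,0]>xr[0])&(P[:,:,0]<xr[1])&(P[:,:,1]>yr[0])&(P[:,:,1]<yr[1])&(z>zr[0])&(z<zr[1])&(i.max(2)>70)&(i.max(2)-i.min(2)<90)
        q=P[m]; print(n,m.sum(),q.mean(0).round(4) if len(q) else'',cv2.minAreaRect((q[:,:2]*1000).astype(np.float32)) if len(q)>3 else '')
E
python3 -c "
from h import *
pack(); print(read_state()['force'])"
```

```text
top 347 [ 0.5192 -0.0903  0.0572] ((518.88330078125, -106.41311645507812), (107.10173034667969, 41.63726043701172), 88.59916687011719)
side 310 [ 0.514  -0.0851  0.0561] ((513.9264526367188, -89.55767822265625), (83.38301086425781, 42.55256271362305), 87.10489654541016)
[-6.1702381   7.48244811 28.4168204 ]
```

The pack is out, centred near (0.516, -0.088). Now I'll ease the lever up.

Request:
{"op": "servo_tool", "data": {"increments": [{"slide":[0,0,-3],"dr":[0,0,0],"jaw":1},{"slide":[0,0,-8],"dr":[0,0,0],"jaw":1},{"slide":[0,0,-14],"dr":[0,0,0],"jaw":1},{"slide":[0,0,-20],"dr":[0,0,0],"jaw":1},{"slide":[0,0,-26],"dr":[0,0,0],"jaw":1},{"slide":[0,0,-32],"dr":[0,0,0],"jaw":1},{"slide":[0,0,-38],"dr":[0,0,0],"jaw":1},{"slide":[0,0,-44],"dr":[0,0,0],"jaw":1},{"slide":[0,0,-50],"dr":[0,0,0],"jaw":1},{"slide":[0,0,-56],"dr":[0,0,0],"jaw":1},{"slide":[0,0,-62],"dr":[0,0,0],"jaw":1},{"slide":[0,0,-68],"dr":[0,0,0],"jaw":1},{"slide":[0,0,-74],"dr":[0,0,0],"jaw":1},{"slide":[0,0,-80],"dr":[0,0,0],"jaw":1},{"slide":[0,0,-86],"dr":[0,0,0],"jaw":1},{"slide":[0,0,-92],"dr":[0,0,0],"jaw":1},{"slide":[0,0,-98],"dr":[0,0,0],"jaw":1},{"slide":[0,0,-104],"dr":[0,0,0],"jaw":1},{"slide":[0,0,-114],"dr":[0,0,0],"jaw":1},{"slide":[0,0,-130],"dr":[0,0,0],"jaw":1}]}}

```text
t: 6.5
tool_pos: [0.504, -0.2962, 0.3896]
orientation: [-2.281, -2.158, 0.001]
force: [-1.1, 0.4, 0.3]
opening: 0.0005
gripper_force: 0.0
```

```bash
python3 -c "
from h import *
pack(yr=(-.12,.0)); pack(yr=(-.12,0),zr=(.05,.07))
print(yawrow([.515,-.085,.39],[.998,-.05]))"
```

```text
top 328 [ 0.5191 -0.0866  0.0573] ((519.2664794921875, -86.57095336914062), (67.26306915283203, 41.264373779296875), 88.05775451660156)
side 311 [ 0.5139 -0.0846  0.0558] ((514.4793701171875, -83.75054931640625), (69.66706848144531, 41.844581604003906), 87.19654083251953)
top 341 [ 0.5192 -0.0863  0.0576] ((519.3444213867188, -86.44764709472656), (67.1349105834961, 42.000633239746094), 88.03485107421875)
side 312 [ 0.514  -0.0846  0.0559] ((514.2977905273438, -83.36608123779297), (72.18831634521484, 43.36107635498047), 88.1115493774414)
(array([211.7,  -1.1,   0.6]), [array([ 0.0016,  0.0011, -0.005 ]), array([ 1.7000e-03, -2.5000e-03,  3.1366e+00])])
```

Request:
{"op": "servo_tool", "data": {"increments": [{"slide":[50,0,0],"dr":[0,0,-0.017],"jaw":0},{"slide":[100,0,0],"dr":[0,0,-0.017],"jaw":0},{"slide":[150,0,0],"dr":[0,0,-0.017],"jaw":0},{"slide":[195,0,0],"dr":[0,0,-0.017],"jaw":0},{"slide":[212,0,0],"dr":[0,0,-0.017],"jaw":0},{"slide":[212,0,40],"dr":[0,0,-0.017],"jaw":0},{"slide":[212,0,80],"dr":[0,0,-0.017],"jaw":0},{"slide":[212,0,110],"dr":[0,0,-0.017],"jaw":0},{"slide":[212,0,120],"dr":[0,0,-0.017],"jaw":0},{"slide":[212,0,120],"dr":[0,0,-0.017],"jaw":0}]}}

```text
t: 7.7
tool_pos: [0.5151, -0.0843, 0.2679]
orientation: [-2.261, -2.176, 0.003]
force: [0.2, -0.4, 0.9]
opening: 0.0758
gripper_force: 0.0
```

Run:
```python
from h import *
s,_=grab('side');t,_=grab('top')
f=lambda a,u,v,w,h:cv2.resize(a[v:v+h,u:u+w,::-1],(400,300),interpolation=cv2.INTER_CUBIC)
cv2.imwrite('pics/a2.png',np.hstack([f(s,240,170,134,100),f(t,275,130,134,100)]))
print(read_state()['tool_pos'],yawrow([.5165,-.085,.210],[.9993,-.038]))
```

```text
[ 0.51654322 -0.08478049  0.27112975] (array([-0.2, -0.1, 61.1]), [array([ 0.0015,  0.0003, -0.0001]), array([ 5.0000e-04, -2.4000e-03,  3.1415e+00])])
```

View pics/a2.png

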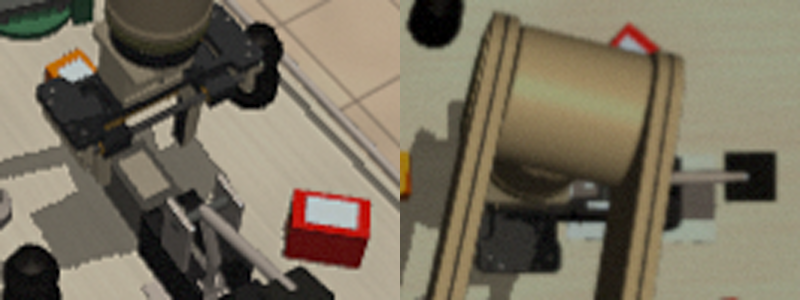

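The fingers straddle the pack (side crop, around (145,175)), the lever is back up, and the mills are clear. I'll descend and grip.

Request:
{"op": "servo_tool", "data": {"increments": [{"slide":[0,0,25],"dr":[0,0,0],"jaw":0},{"slide":[0,0,45],"dr":[0,0,0],"jaw":0},{"slide":[0,0,61],"dr":[0,0,0],"jaw":0},{"slide":[0,0,61],"dr":[0,0,0],"jaw":0},{"slide":[0,0,61],"dr":[0,0,0],"jaw":1},{"slide":[0,0,61],"dr":[0,0,0],"jaw":1},{"slide":[0,0,61],"dr":[0,0,0],"jaw":1},{"slide":[0,0,61],"dr":[0,0,0],"jaw":1},{"slide":[0,0,61],"dr":[0,0,0],"jaw":1},{"slide":[0,0,61],"dr":[0,0,0],"jaw":1},{"slide":[0,0,61],"dr":[0,0,0],"jaw":1},{"slide":[0,0,61],"dr":[0,0,0],"jaw":1},{"slide":[0,0,61],"dr":[0,0,0],"jaw":1},{"slide":[0,0,61],"dr":[0,0,0],"jaw":1}], "force": 40}}

```text
t: 9.2
tool_pos: [0.516, -0.0846, 0.2088]
orientation: [2.263, 2.179, 0.0]
force: [1.4, -0.0, -0.3]
opening: 0.0418
gripper_force: 40.0
```

Request:
{"op": "servo_tool", "data": {"increments": [{"slide":[0,0,-15],"dr":[0,0,0],"jaw":1},{"slide":[0,0,-40],"dr":[0,0,0],"jaw":1},{"slide":[0,0,-70],"dr":[0,0,0],"jaw":1},{"slide":[0,0,-100],"dr":[0,0,0],"jaw":1},{"slide":[15,0,-110],"dr":[0,0,-0.08],"jaw":1},{"slide":[40,2,-110],"dr":[0,0,-0.2],"jaw":1},{"slide":[70,5,-110],"dr":[0,0,-0.33],"jaw":1},{"slide":[100,8,-110],"dr":[0,0,-0.46],"jaw":1},{"slide":[130,11,-110],"dr":[0,0,-0.59],"jaw":1},{"slide":[160,14,-110],"dr":[0,0,-0.72],"jaw":1},{"slide":[190,17,-110],"dr":[0,0,-0.85],"jaw":1},{"slide":[220,20,-110],"dr":[0,0,-0.98],"jaw":1},{"slide":[245,22,-110],"dr":[0,0,-1.11],"jaw":1},{"slide":[265,24,-110],"dr":[0,0,-1.22],"jaw":1},{"slide":[277,24.5,-110],"dr":[0,0,-1.29],"jaw":1},{"slide":[277,24.5,-110],"dr":[0,0,-1.316],"jaw":1},{"slide":[277,24.5,-110],"dr":[0,0,-1.316],"jaw":1},{"slide":[277,24.5,-110],"dr":[0,0,-1.316],"jaw":1}], "force": 45}}

```text
t: 11.0
tool_pos: [0.5508, 0.1905, 0.3187]
orientation: [-0.462, -3.107, 0.001]
force: [-0.0, -0.2, -4.4]
opening: 0.0419
gripper_force: 45.0
```

Run:
```python
from h import *
s,_=grab('side');t,_=grab('top')
f=lambda a,u,v,w,h:cv2.resize(a[v:v+h,u:u+w,::-1],(400,300),interpolation=cv2.INTER_CUBIC)
cv2.imwrite('pics/a3.png',np.hstack([f(s,180,90,134,100),f(t,150,130,134,100)]))
st=read_state();print(st['tool_pos'],st['force'],st['opening'],st['q'],yawrow([.5510,.1910,.040+.2088+.006],[.289,.957]))
```

```text
[0.55092684 0.19048091 0.31879292] [ 0.24053724 -0.22025852 -4.06079552] 0.04189597839076978 [ 2.45001323e-01  1.40286490e-01  1.63637875e+00 -2.07739398e-04
  1.36521528e+00 -1.03081641e+00] (array([ 0.1,  0.5, 64. ]), [array([-0.0003, -0.0001, -0.0017]), array([-2.0000e-04,  5.0000e-04,  3.1399e+00])])
```

View pics/a3.png

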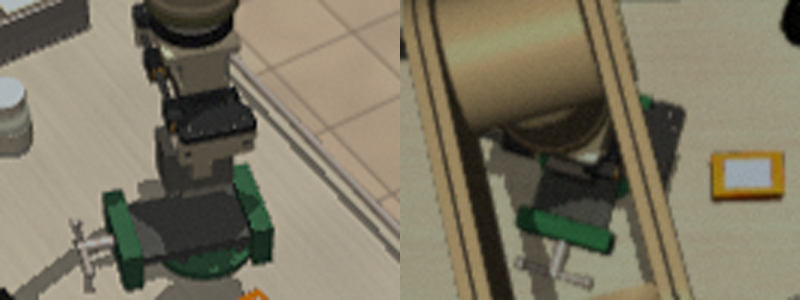

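The pack hangs over the bed: in the side crop it is around (190,165), between the jaws with the fixed jaw at (255,215). I'll descend to just above the bed.

Request:
{"op": "servo_tool", "data": {"increments": [{"slide":[0,0,20],"dr":[0,0,0],"jaw":1},{"slide":[0,0,40],"dr":[0,0,0],"jaw":1},{"slide":[0,0,55],"dr":[0,0,0],"jaw":1},{"slide":[0,0,62],"dr":[0,0,0],"jaw":1},{"slide":[0,0,65],"dr":[0,0,0],"jaw":1},{"slide":[0,0,67],"dr":[0,0,0],"jaw":1},{"slide":[0,0,67],"dr":[0,0,0],"jaw":1}]}}

```text
t: 11.8
tool_pos: [0.5513, 0.1914, 0.2523]
orientation: [0.458, 3.107, 0.001]
force: [-0.7, -0.6, -3.9]
opening: 0.0416
gripper_force: 45.0
```

Request:
{"op": "servo_tool", "data": {"increments": [{"slide":[0,0,1],"dr":[0,0,0],"jaw":1},{"slide":[0,0,2],"dr":[0,0,0],"jaw":1},{"slide":[0,0,3],"dr":[0,0,0],"jaw":1},{"slide":[0,0,4],"dr":[0,0,0],"jaw":1},{"slide":[0,0,4],"dr":[0,0,0],"jaw":1},{"slide":[0,0,4],"dr":[0,0,0],"jaw":1}]}}

```text
t: 12.4
tool_pos: [0.5513, 0.1914, 0.2488]
orientation: [0.458, 3.107, 0.001]
force: [-3.0, 0.8, 5.1]
opening: 0.0416
gripper_force: 45.0
```

Request:
{"op": "servo_tool", "data": {"increments": [{"slide":[-2,1,-0.7],"dr":[0,0,0],"jaw":1},{"slide":[-5,3,-0.7],"dr":[0,0,0],"jaw":1},{"slide":[-8,5,-0.7],"dr":[0,0,0],"jaw":1},{"slide":[-10,7,-0.7],"dr":[0,0,0],"jaw":1},{"slide":[-11,8,-0.7],"dr":[0,0,0],"jaw":1},{"slide":[-11,8,-0.7],"dr":[0,0,0],"jaw":1}]}}

```text
t: 13.0
tool_pos: [0.5644, 0.1959, 0.2488]
orientation: [0.458, 3.107, 0.0]
force: [-0.2, -1.3, 3.7]
opening: 0.0414
gripper_force: 45.0
```

Request:
{"op": "servo_tool", "data": {"increments": [{"slide":[-1,0,0],"dr":[0,0,0],"jaw":1},{"slide":[-2,0,0],"dr":[0,0,0],"jaw":1},{"slide":[-3,0,0],"dr":[0,0,0],"jaw":1},{"slide":[-4,0,0],"dr":[0,0,0],"jaw":1},{"slide":[-4,0,0],"dr":[0,0,0],"jaw":1}]}}

```text
t: 13.5
tool_pos: [0.5679, 0.195, 0.2488]
orientation: [0.458, 3.107, 0.001]
force: [-2.0, 1.0, 4.9]
opening: 0.0421
gripper_force: 45.0
```

Request:
{"op": "servo_tool", "data": {"increments": [{"slide":[-1,0,0],"dr":[0,0,0],"jaw":1},{"slide":[-2,0,0],"dr":[0,0,0],"jaw":1},{"slide":[-3,0,0],"dr":[0,0,0],"jaw":1},{"slide":[-4,0,0],"dr":[0,0,0],"jaw":1},{"slide":[-4,0,0],"dr":[0,0,0],"jaw":1}]}}

```text
t: 14.0
tool_pos: [0.5695, 0.1948, 0.249]
orientation: [-0.456, -3.102, -0.001]
force: [-22.1, 3.1, 20.7]
opening: 0.042
gripper_force: 45.0
```

Jaw contact at 22 N. I'll ease off a bit and go to the stop.

Request:
{"op": "servo_tool", "data": {"increments": [{"slide":[1.2,0,0],"dr":[0,0,0],"jaw":1},{"slide":[1.2,1,0],"dr":[0,0,0],"jaw":1},{"slide":[1.2,2,0],"dr":[0,0,0],"jaw":1},{"slide":[1.2,3,0],"dr":[0,0,0],"jaw":1},{"slide":[1.2,4,0],"dr":[0,0,0],"jaw":1},{"slide":[1.2,4,0],"dr":[0,0,0],"jaw":1}]}}

```text
t: 14.6
tool_pos: [0.5699, 0.1973, 0.2489]
orientation: [-0.457, -3.102, 0.004]
force: [-19.4, -6.1, 21.2]
opening: 0.0417
gripper_force: 45.0
```

Request:
{"op": "servo_tool", "data": {"increments": [{"slide":[0.8,0,-0.6],"dr":[0,0,0],"jaw":1},{"slide":[0.8,1,-0.6],"dr":[0,0,0],"jaw":1},{"slide":[0.8,1.5,-0.6],"dr":[0,0,0],"jaw":1},{"slide":[0.8,1.5,-0.6],"dr":[0,0,0],"jaw":1},{"slide":[0.8,1.5,-0.6],"dr":[0,0,0],"jaw":1}]}}

```text
t: 15.1
tool_pos: [0.5701, 0.199, 0.2489]
orientation: [-0.458, -3.104, 0.003]
force: [-13.1, -4.8, 12.9]
opening: 0.0415
gripper_force: 45.0
```

Run:
```python
from h import *
s,d=grab('side'); 
cv2.imwrite('pics/a4.png',cv2.resize(s[120:195,195:295,::-1],(800,600),interpolation=cv2.INTER_CUBIC))
st=read_state();f=st['force'];u=np.array([.957,-.289,0]);v=np.array([.289,.957,0]);o=np.array([.5615,.191,0])
M=R.from_rotvec(st['orientation']).as_matrix()
print(f@u,f@v,f[2],(st['tool_pos']-o)@u,(st['tool_pos']-o)@v,st['tool_pos'],(M[:,1]@u, M[2,:2]),st['wrist_torque'])
```

```text
-10.84017956799408 -7.324248408032286 11.94118277377212 0.005874168155668398 0.010171121340243108 [0.57006643 0.19904119 0.24891626] (np.float64(-0.0005244450411250996), array([ 0.00362739, -0.00249759])) [-0.83513995  2.06053915 -0.09004197]
```

View pics/a4.png

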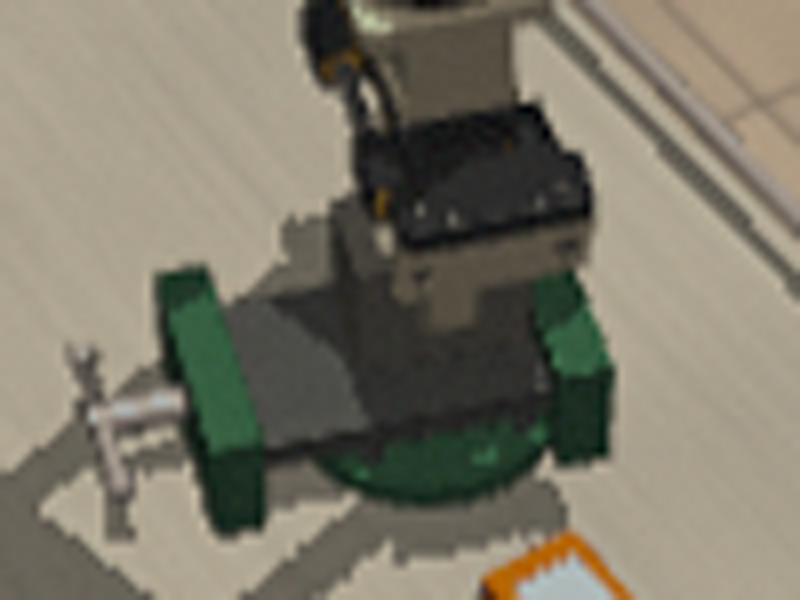

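The pack lies against the fixed jaw (right, about (545,330)). Contact with the stop is hidden, so I'll push further in y and watch for a stall.

Request:
{"op": "servo_tool", "data": {"increments": [{"slide":[0,1,0],"dr":[0,0,0],"jaw":1},{"slide":[0,2,0],"dr":[0,0,0],"jaw":1},{"slide":[0,3,0],"dr":[0,0,0],"jaw":1},{"slide":[0,3,0],"dr":[0,0,0],"jaw":1},{"slide":[0,3,0],"dr":[0,0,0],"jaw":1}]}}

```text
t: 15.65
tool_pos: [0.5706, 0.2002, 0.249]
orientation: [-0.458, -3.102, 0.01]
force: [-17.6, -14.7, 19.0]
opening: 0.0418
gripper_force: 45.0
```

```bash
cat > f.py <<'E'
from h import *
st=read_state();f=st['force'];u=np.array([.957,-.289,0]);v=np.array([.289,.957,0]);o=np.array([.5615,.191,0])
M=R.from_rotvec(st['orientation']).as_matrix()
print('fu %.1f fv %.1f fz %.1f'%(f@u,f@v,f[2]),((st['tool_pos']-o)@u).round(4),((st['tool_pos']-o)@v).round(4),st['tool_pos'][2],'yaw',M[:,1]@u,'tilt',M[2,:2],st['wrist_torque'],st['opening'],st['t'])
E
python3 f.py
```

```text
fu -12.6 fv -19.2 fz 19.0 0.0061 0.0114 0.24895753864812403 yaw -0.00024162145994566776 tilt [ 0.00451539 -0.00696953] [-2.78683553  2.93433187  0.09320897] 0.04175837021977258 15.65
```

```bash
cat >> f.py <<'E'
_,d=grab('side');P=cloud('side',d).reshape(-1,3)
a=(P-o)@u;b=(P-o)@v;z=P[:,2]
for nm,m,c in(('end',(a>-.045)&(a<-.02)&(abs(b-.009)<.018)&(z>.048)&(z<.088),a),('side',(b<-.005)&(b>-.025)&(a>-.02)&(a<.03)&(z>.048)&(z<.085),b)):
    if m.sum()<8: print(nm,m.sum());continue
    A=np.c_[np.ones(m.sum()),(b if nm=='end' else a)[m],z[m]];s=np.linalg.lstsq(A,c[m],rcond=None);r=c[m]-A@s[0];print(nm,m.sum(),'mean',c[m].mean(),'yaw,tilt slopes',s[0][1:],'rms',r.std())
m=(a>-.04)&(a<.04)&(b>-.02)&(b<.03)&(z>.09)&(z<.1);print('top',m.sum(),z[m].mean() if m.sum() else '')
E
python3 f.py
```

```text
fu -12.6 fv -19.2 fz 19.0 0.0061 0.0114 0.24895753864812403 yaw -0.00024162145994566776 tilt [ 0.00451539 -0.00696953] [-2.78683553  2.93433187  0.09320897] 0.04175837021977258 15.65
end 34 mean -0.030214996668447847 yaw,tilt slopes [-0.1399612   0.03220753] rms 0.002605016053894879
side 79 mean -0.01234459547507862 yaw,tilt slopes [-0.01972255 -0.25016755] rms 0.00386660029847445
top 56 0.09553994761426306
```

Request:
{"op": "servo_tool", "data": {"increments": [{"slide":[-0.5,0,0],"dr":[0,0,0],"jaw":1},{"slide":[-0.5,0,0],"dr":[0,0,0],"jaw":1},{"slide":[-0.5,0,0],"dr":[0,0,0],"jaw":1},{"slide":[-0.5,0,0],"dr":[0,0,0],"jaw":1},{"slide":[-0.5,0,0],"dr":[0,0,0],"jaw":1},{"slide":[-0.5,0,0],"dr":[0,0,0],"jaw":1},{"slide":[-0.5,0,0],"dr":[0,0,0],"jaw":1},{"slide":[-0.5,0,0],"dr":[0,0,0],"jaw":1}]}}

```text
t: 16.5
tool_pos: [0.5708, 0.2001, 0.249]
orientation: [-0.458, -3.102, 0.01]
force: [-20.9, -13.9, 20.6]
opening: 0.0416
gripper_force: 45.0
```

```bash
python3 f.py
```

```text
fu -16.0 fv -19.3 fz 20.6 0.0063 0.0114 0.24896375063931936 yaw -0.0001351148183459492 tilt [ 0.00538576 -0.00705971] [-2.78834105  3.33846724 -0.02216596] 0.041646225801353236 16.5
end 29 mean -0.03065923181456395 yaw,tilt slopes [-0.10777875 -0.00826336] rms 0.0021275591577053364
side 88 mean -0.011964104598849496 yaw,tilt slopes [ 0.00122921 -0.21817903] rms 0.003924567384929615
top 53 0.0958849457085266
```

```bash
cat >> f.py <<'E'
m=(a>-.035)&(a<.045)&(b>-.015)&(b<.03)&(z>.085)&(z<.105);
A=np.c_[np.ones(m.sum()),a[m],b[m]];s=np.linalg.lstsq(A,z[m],rcond=None)[0];print('topfit',m.sum(),s,np.std(z[m]-A@s),a[m].min(),a[m].max(),b[m].min(),b[m].max())
for lo in np.arange(.05,.095,.008):
    m=(b<.0)&(b>-.025)&(a>-.025)&(a<.0)&(z>lo)&(z<lo+.008); print('side z',lo.round(3),m.sum(),np.median(b[m]) if m.sum() else '')
E
python3 f.py | tail -7
```

```text
topfit 67 [0.0970733  0.10239057 0.02003226] 0.0031993304351577807 -0.032495421928402206 -0.012688166108142643 -0.014445247078440604 0.029725930445484047
side z 0.05 13 -0.011564538407918424
side z 0.058 13 -0.010703016260982065
side z 0.066 9 -0.010793974698206867
side z 0.074 12 -0.012564274661541402
side z 0.082 4 -0.018182973707411506
side z 0.09 8 -0.009189991846642553
```

The measured faces put the pack at vise (4.5, 9.5) mm against the expected (5, 9). Its side is vertical, and its top is at about 96 mm with forces steady on both faces. Handing in.

```bash
python3 -c "
from plant import *
print(close_job())"
```

```text
the job is handed in; nothing more can be done
None
```

I handed the job in at about 17 s with the pack gripped at 45 N and pressed about 16 N toward the fixed jaw and 19 N toward the end stop; the lever was eased back up, nothing else appeared disturbed, and the hand-in returned no verdict.

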